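# Close the collet tin and lift off only its outer lid

## Robot

A 6-joint arm with a two-finger parallel gripper is mounted at the origin on a cart in front of the work surface, level with it; the furniture and walls round the work are solid. World frame = base frame: x ahead of the robot, y to its left, z up, the work surface at z = 0. Lengths are in m, angles in rad, forces in N, time in s.
With the tool pointing down it reaches from about 0.4 to 0.825 m from the base axis. Payload 7 kg.
Tool frame: the origin (TCP) lies midway between the tips of the shut fingers; the grasp point (between the pads) lies 19 mm behind it; z points along the fingers, y is the line along which they close (so a half turn about z gives the same grasp; the last joint's range is limited). The gripper opens to 88 mm and grips with 3 to 60 N. Pads are 19 mm wide; open, the fingers measure 130 mm over their backs; the gripper's body (78 mm by 193 mm) begins 47 mm behind the grasp point.
Start: joints at [1.453, 0.359, 0.012, 0, -1.224, -0.288], TCP at [0.266, 0.62, 0.227] pointing down, gripper open.
Joint ranges: [-3.07, 3.07], [-1.43, 2.12], [-1.02, 1.25], [-3.03, 1.67], [-3.05, -0], [-3.03, 3.03]. Speed limits (rad/s): [2.39, 2.39, 3.01, 3.14, 3.14, 3.14].

## Interface

Orientations are given as [roll, pitch, yaw] about the fixed x, y, z axes, in that order (R = Rz(yaw) Ry(pitch) Rx(roll)).
In Python, from station import get_state, grab_frame, calibration, job_done, boxes_of, regions_of, spot_point gives the robot as it stands. The module is installed in compiled form; this text tells all that it offers.
- The arm moves only by the tool arm_command, never from a script. Its argument "commands" is a list of rows, each an object of numbers: "tx", "ty", "tz": the shift along the tool's x, y, z each as a share of 25 cm, from -1 to 1; "twist": the turn about the tool's z as a share of 180 degrees, from -1 to 1. A call has exactly 8 rows; each row is the pose to reach, as a shift and turn from the pose commanded when the call began, along the tool's axes at that moment, turning the shorter way round; what a row does not reach only later rows make up. A row lasts 1/12 s, in which the tool goes at most 41.7 mm and 7.16 degrees, less where a joint would pass 70% of its speed; a pose out of reach is approached as far as the arm can. A call with a number of a shift or a turn outside -1 to 1 is refused whole. A call with a gripper value outside its range is refused whole. "claw" is the opening, from 0 (shut) to 1 (fully open), set as the call begins (left out, the last holds). The fingers move at their own pace and stop on an object; "grip_force" is the grip in N (left out, the last holds). Time passes only in rows, so rows that repeat a pose let the fingers close, or fill a call up. It gives the time, the measured TCP pose, the force, the opening and the grip force at its end, in the units of the state.
- get_state(): the state, without advancing time (a new reading comes with each control period).
- grab_frame(name): name is "scene" or "top" or "wrist"; returns the picture (480x640x3 uint8, red, green, blue); there is no depth.
- calibration(name): a dict with "camera_matrix" (3x3 intrinsics, pixels), "extrinsics" (4x4, takes a point from camera to world coordinates). Camera axes: x right, y down, z forward; pixel columns grow to the right and rows downward; lengths in m; the calibration is good to about 2 mm. A picture is of the moment at which its call begins: read the wrist's pose just before it. calibration takes no time and is no camera call; for the wrist camera it gives the pose at the moment of the call.
- job_done(): hands the job in; it is judged then, once.
Trained networks look in the newest picture that a camera, given by its name, has taken for a name from the list of things; names that differ only in an ending like _2 or _b are one class to them, and where a whole thing is asked for, a point or a joint stands for the part that bears it (a point fixed in the world has none). Each returns a list of dicts, best first, with "score" (0 to 1); they miss things now and then, are a little off and sometimes report something else, mostly with a low value. They report only what shows in the picture. A call takes as long as a camera call. They do not tell look-alikes from the thing itself.
- boxes_of(query, camera): "rect" ([left, top, right, bottom] in pixels, round what is visible of it).
- regions_of(query, camera): "region" (480x640 bool, what is visible of it) and "rect" ([left, top, right, bottom] in pixels, round what is visible of it).
- spot_point(query, camera): "uv" ([column, row] in pixels: a listed point, or the origin of a listed thing).
The state is a dict: "t": time; "q": joint angles; "qd": joint speeds; "joint_efforts": joint torques, N m; "eef_pos": TCP position; "ee_rot": TCP orientation; "force": force on the tool from outside, world axes, zero at the start; "moment": the same for the moment, N m; "width": finger opening in m; "gripper_force": force on a finger pad.
Only numpy, scipy, OpenCV 4.12 (cv2) and the standard library are available. Lean on these libraries where they do the work, as an engineer would, in place of code of your own. Each camera call takes 0.05 s, during which the arm holds its last target. There are 200 camera calls.

## Task

The dark wooden offcut lies across the open collet tin: lay it down on the worktop, clear of the tin. Then pick up the two nested lids together by the inner lid's black knob, lower them (no dropping) onto the tin until the inner lid is fully home and let go of the knob; the yellow outer lid must stay on the inner one until then. Finally take the outer lid alone by its neck, lift it straight off without disturbing the inner lid or the tin, and finish while still holding it level in the air, about ten centimetres or more above where it sat; leave everything else on the worktop where it stands.

Things in the scene. Friction and masses are not known exactly. Their poses are not given: they have to be found in the camera images.
- tin: Round open blue steel tin on the worktop, loose, 0.8 kg, 84 mm outside diameter, 66 mm high, wall 3 mm (78 mm inside), three silver collets in it up to 50 mm. Origin: centre of its underside; z up. It may stand left or right of the robot's centre line, the lids on the other side.
- inner_lid: Aluminium inner lid, 0.22 kg, starts on the worktop: plug 74 mm dia., 12 mm deep (lower 6 mm chamfered to 62 mm), flange 84 mm dia., 5 mm thick, upright black knob 16 mm dia., its top 77 mm above the origin. Origin: centre of plug's underside, z up. Home: flange on the tin's rim, origin 54 mm above the tin's. Lifted by the knob it carries the outer lid, which merely rests on it.
- outer_lid: Yellow outer lid, 0.15 kg, loose on the inner lid: brim 94 mm dia. with a short skirt (88 mm inside) round the flange, upright neck 44 mm dia. whose 24 mm bore the black knob passes, standing out 28 mm. Origin: centre of the skirt's underside, z up; brim's top 8 mm, neck's top 36 mm above it. On the inner lid its origin is 13 mm above the inner lid's.
- offcut: Dark brown wooden offcut, 32 x 130 x 24 mm (x, y, z), 0.1 kg, loose; at the start lies flat across the tin's rim, roughly centred. Origin: centre of its underside; y along its length, z up.
- toolholder: Bystander: silver tool holder standing on its black nut, 64 mm in diameter, 110 mm high. Origin: centre of its underside.
- stop_pin: Bystander: stepped silver stop pin standing, 30 mm in diameter, 63 mm high. Origin: centre of its underside.
- vac_plug: Bystander: orange vacuum plug with a knob, 35 mm in diameter, 37 mm high. Origin: centre of its underside.
- gauge_block: Bystander: silver setting block with three dark holes in its top, 25 x 50 x 30 mm. Origin: centre of its underside.
- collet_nut: Bystander: black collet nut lying flat, 53 mm in diameter, 22 mm high. Origin: centre of its underside.
Mind the look-alikes: they are no part of the job. Several things have the shape of the offcut; the one meant has the colours described above.

How it is judged:
By the outcome, as a careful person would: the job done as asked, in the order asked, and still so for the second after the job is handed in, while the arm keeps its last pose, push and grip.
It also fails if it takes over 69 s, if anything falls off the work surface, if the arm or the gripper's body presses on something with over 40 N, if the wrist force passes 120 N, or if a joint passes its speed limit or range.

## Working session

There is one attempt and no reset: what is moved stays moved. The work goes in short steps, Python scripts to look and compute and a tool call to move; the robot and the scene stay as the last step left them, time stands still between calls to the robot, and variables do not carry over. Pictures are saved under pics/ and viewed, at most 10 in all, crops included, and the job is handed in when it is done.

Besides the shell and the picture viewer there is one more tool, called after "Call:" as name(argument=value, ...) on one line, values as JSON. arm_command: Moves the arm, as the interface text tells. Shift numbers are shares of 25 cm and turn numbers shares of 180 degrees, none past 1 either way. Its arguments: {"type":"object","properties":{"commands":{"type":"array"},"claw":{"type":"number"},"grip_force":{"type":"number"}},"required":["commands"]}

```bash
mkdir -p pics; cat > h.py <<'E'
import numpy as np, cv2
from station import *
def snap(cam,name=None):
    c=calibration(cam); f=grab_frame(cam)
    if name: cv2.imwrite('pics/'+name,f[:,:,::-1])
    return f,c
def ray(c,uv,z):
    K=np.array(c["camera_matrix"]);T=np.array(c["extrinsics"])
    d=T[:3,:3]@np.linalg.inv(K)@[uv[0],uv[1],1]
    o=T[:3,3]; return o+d*(z-o[2])/d[2]
def proj(c,p):
    K=np.array(c["camera_matrix"]);T=np.array(c["extrinsics"])
    q=K@(T[:3,:3].T@(np.array(p)-T[:3,3])); return q[:2]/q[2]
def st():
    s=get_state(); print('t',round(s['t'],2),'pos',np.round(s['eef_pos'],4),'rot',np.round(s['ee_rot'],3),'F',np.round(s['force'],1),'w',round(s['width'],4),'q',np.round(s['q'],2)); return s
E
python3 - <<'E'
from h import *
st()
f,c=snap('top','top1.png')
for n,z in [('tin',0),('inner_lid',0),('outer_lid',.013),('offcut',.066),('toolholder',0),('stop_pin',0),('vac_plug',0),('gauge_block',0),('collet_nut',0)]:
    for r in spot_point(n,'top')[:3]: print(n,round(r['score'],2),np.round(r['uv']),np.round(ray(c,r['uv'],z),3))
print(c['extrinsics'])
f,c=snap('scene','scene1.png')
E
```

```text
t 0.0 pos [0.2663 0.6197 0.2256] rot [ 3.14  -0.    -0.406] F [-0.2 -0.5  0.5] w 0.0874 q [ 1.45  0.36  0.01 -0.   -1.22 -0.29]
tin 0.75 [302. 233.] [0.522 0.189 0.   ]
inner_lid 0.49 [402. 221.] [ 0.555 -0.159  0.   ]
inner_lid 0.31 [307. 190.] [0.673 0.168 0.   ]
outer_lid 0.8 [405. 227.] [ 0.532 -0.165  0.013]
offcut 0.9 [162. 257.] [0.442 0.654 0.066]
offcut 0.79 [307. 228.] [0.531 0.169 0.066]
offcut 0.58 [450. 245.] [ 0.465 -0.303  0.066]
toolholder 0.59 [253. 203.] [0.63  0.358 0.   ]
stop_pin 0.55 [350. 194.] [0.655 0.019 0.   ]
vac_plug 0.55 [408. 195.] [ 0.646 -0.181  0.   ]
gauge_block 0.71 [479. 271.] [ 0.378 -0.419  0.   ]
collet_nut 0.66 [306. 191.] [0.669 0.172 0.   ]
collet_nut 0.29 [351. 195.] [0.65  0.017 0.   ]
[[-0.01842482 -0.99597345  0.08773487  0.38484564]
 [-0.99981866  0.01877603  0.00317943  0.13004759]
 [-0.00481394 -0.08766037 -0.99613879  1.54355992]
 [ 0.          0.          0.          1.        ]]
```

View pics/top1.png

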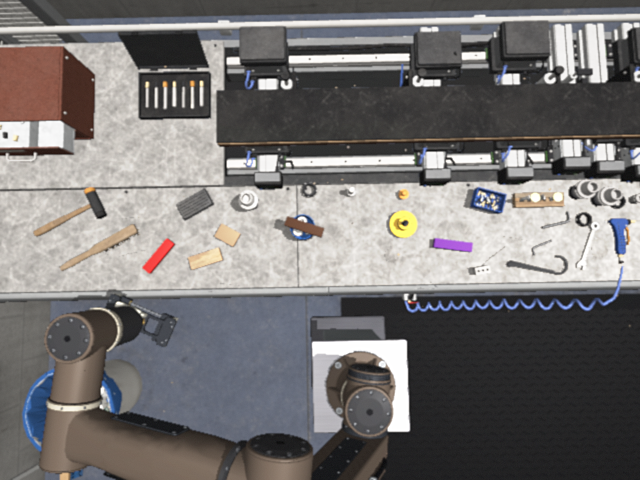

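View pics/scene1.png

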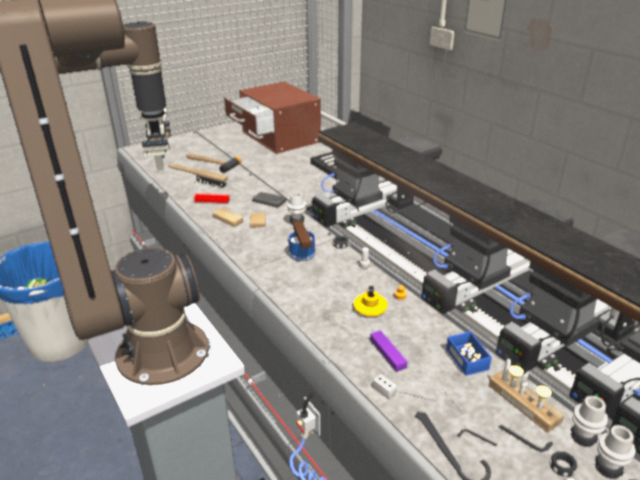

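Top view: the dark offcut (286–323, 221–233) lies over the blue tin at (302,228). The lids with their yellow brim are at (403,224), the toolholder at (248,200), and red, purple and pale blocks are the look-alikes. The scene view agrees.

```bash
cat >> h.py <<'E'
def plan(p,yawdeg=None):
    s=get_state(); psi=s['ee_rot'][2]; d=np.array(p)-s['eef_pos']
    x=np.array([np.cos(psi),np.sin(psi),0]);y=np.array([np.sin(psi),-np.cos(psi),0])
    tw=0 if yawdeg is None else ((np.degrees(psi)-yawdeg+180)%360-180)/180
    print('plan shares',np.round([d@x/.25,d@y/.25,-d[2]/.25,tw],3))
def axis(reg):
    m=reg.astype(np.uint8); (c,s,a)=cv2.minAreaRect(cv2.findNonZero(m)); return c,s,cv2.boxPoints((c,s,a))
E
python3 - <<'E'
from h import *
f,c=snap('top')
for r in regions_of('offcut','top'):
    ce,sz,b=axis(r['region']); w=[ray(c,p,.09)[:2] for p in b]
    print(round(r['score'],2),np.round(ray(c,ce,.09),3),np.round(w,3).tolist())
plan([.4,.4,.25],-65); plan([.53,.169,.25],-108)
E
```

```text
0.77 [0.535 0.181 0.09 ] [[0.543, 0.245], [0.571, 0.235], [0.528, 0.117], [0.499, 0.127]]
0.74 [0.447 0.657 0.09 ] [[0.411, 0.714], [0.51, 0.631], [0.484, 0.6], [0.385, 0.683]]
0.58 [ 0.465 -0.302  0.09 ] [[0.458, -0.238], [0.49, -0.244], [0.472, -0.367], [0.44, -0.361]]
plan shares [ 0.838  0.598 -0.094  0.232]
plan shares [ 1.681  1.242 -0.094  0.471]
```

Call:
arm_command(commands=[{"tx": 0.14,"ty": 0.1,"tz": -0.09,"twist": 0.03},{"tx": 0.26,"ty": 0.19,"tz": -0.09,"twist": 0.07},{"tx": 0.38,"ty": 0.28,"tz": -0.09,"twist": 0.11},{"tx": 0.5,"ty": 0.37,"tz": -0.09,"twist": 0.15},{"tx": 0.62,"ty": 0.46,"tz": -0.09,"twist": 0.19},{"tx": 0.74,"ty": 0.55,"tz": -0.09,"twist": 0.23},{"tx": 0.86,"ty": 0.64,"tz": -0.09,"twist": 0.27},{"tx": 0.98,"ty": 0.73,"tz": -0.09,"twist": 0.3}], claw=1)

```text
t: 1.32
eef_pos: [0.4201, 0.3541, 0.2495]
ee_rot: [-3.141, 0.001, -1.355]
force: [1.4, -0.1, 0.0]
width: 0.0875
gripper_force: 0.0
```

```bash
python3 - <<'E'
from h import *
st(); plan([.5,.178,.25],-110)
E
```

```text
t 1.32 pos [0.4201 0.3541 0.2495] rot [-3.141e+00  1.000e-03 -1.355e+00] F [ 1.4 -0.1  0. ] w 0.0875 q [ 1.06  0.14 -0.23  0.   -1.2  -0.84]
plan shares [ 0.757 -0.161 -0.002  0.18 ]
```

Call:
arm_command(commands=[{"tx": 0.1,"ty": -0.03,"tz": 0,"twist": 0.03},{"tx": 0.22,"ty": -0.07,"tz": 0,"twist": 0.07},{"tx": 0.36,"ty": -0.11,"tz": 0,"twist": 0.11},{"tx": 0.5,"ty": -0.16,"tz": 0,"twist": 0.15},{"tx": 0.64,"ty": -0.21,"tz": 0,"twist": 0.18},{"tx": 0.74,"ty": -0.25,"tz": 0,"twist": 0.18},{"tx": 0.78,"ty": -0.27,"tz": 0,"twist": 0.18},{"tx": 0.78,"ty": -0.27,"tz": 0,"twist": 0.18}])

```text
t: 1.98
eef_pos: [0.5295, 0.1786, 0.249]
ee_rot: [-3.141, -0.0, -1.916]
force: [0.1, -0.5, -0.3]
width: 0.0874
gripper_force: 0.0
```

```bash
python3 - <<'E'
from h import *
s=st(); f,c=snap('wrist','w1.png')
print(np.round(c['extrinsics'],3).tolist())
for r in regions_of('offcut','wrist')[:2]:
    ce,sz,b=axis(r['region']); w=[ray(c,p,.09)[:2] for p in b]
    print(round(r['score'],2),r['rect'],np.round(ray(c,ce,.09),3),np.round(w,3).tolist())
for r in spot_point('tin','wrist')[:2]: print(r['score'],r['uv'],ray(c,r['uv'],0))
E
```

```text
t 1.98 pos [0.5295 0.1786 0.249 ] rot [-3.141 -0.    -1.916] F [ 0.1 -0.5 -0.3] w 0.0874 q [ 0.68  0.15 -0.21  0.   -1.2  -1.02]
[[-0.941, 0.329, 0.084, 0.506], [0.34, 0.911, 0.235, 0.116], [0.0, 0.25, -0.968, 0.407], [0.0, 0.0, 0.0, 1.0]]
0.77 [291.4, 137.7, 330.3, 286.6] [0.534 0.175 0.09 ] [[0.528, 0.111], [0.498, 0.122], [0.541, 0.245], [0.575, 0.233]]
```

View pics/w1.png

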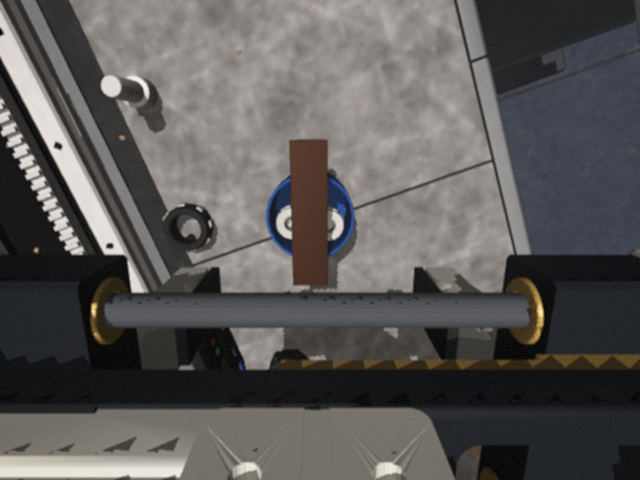

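Wrist view: the offcut spans (291–330, 138–287) over the tin rim, and the centre of the rim is near (311,214). The grasp yaw is right, so I'm descending.

Call:
arm_command(commands=[{"tx": 0.01,"ty": -0.02,"tz": 0.1},{"tx": 0.01,"ty": -0.02,"tz": 0.22},{"tx": 0.01,"ty": -0.02,"tz": 0.35},{"tx": 0.01,"ty": -0.02,"tz": 0.48},{"tx": 0.01,"ty": -0.02,"tz": 0.58},{"tx": 0.01,"ty": -0.02,"tz": 0.65},{"tx": 0.01,"ty": -0.02,"tz": 0.7},{"tx": 0.01,"ty": -0.02,"tz": 0.7}])

```text
invalid input
```

Call:
arm_command(commands=[{"tz": 0},{"tz": 0},{"tz": 0},{"tz": 0},{"tz": 0},{"tz": 0},{"tz": 0},{"tz": 0}], claw=0.2, grip_force=15)

```text
invalid input
```

Call:
arm_command(commands=[{"tx": 0.01,"ty": -0.02,"tz": 0.1,"twist": 0},{"tx": 0.01,"ty": -0.02,"tz": 0.22,"twist": 0},{"tx": 0.01,"ty": -0.02,"tz": 0.35,"twist": 0},{"tx": 0.01,"ty": -0.02,"tz": 0.48,"twist": 0},{"tx": 0.01,"ty": -0.02,"tz": 0.58,"twist": 0},{"tx": 0.01,"ty": -0.02,"tz": 0.65,"twist": 0},{"tx": 0.01,"ty": -0.02,"tz": 0.7,"twist": 0},{"tx": 0.01,"ty": -0.02,"tz": 0.7,"twist": 0}])

```text
t: 2.8
eef_pos: [0.5301, 0.1768, 0.0713]
ee_rot: [3.139, -0.004, -1.912]
force: [-0.9, -0.0, 0.1]
width: 0.0874
gripper_force: 0.0
```

Call:
arm_command(commands=[{"tx": 0,"ty": 0,"tz": 0,"twist": 0},{"tx": 0,"ty": 0,"tz": 0,"twist": 0},{"tx": 0,"ty": 0,"tz": 0,"twist": 0},{"tx": 0,"ty": 0,"tz": 0,"twist": 0},{"tx": 0,"ty": 0,"tz": 0,"twist": 0},{"tx": 0,"ty": 0,"tz": 0,"twist": 0},{"tx": 0,"ty": 0,"tz": 0,"twist": 0},{"tx": 0,"ty": 0,"tz": 0,"twist": 0}], claw=0.2, grip_force=15)

```text
t: 3.47
eef_pos: [0.5323, 0.1764, 0.0742]
ee_rot: [-3.141, 0.0, -1.914]
force: [-0.3, -0.1, -0.5]
width: 0.0399
gripper_force: 0.0
```

Call:
arm_command(commands=[{"tx": 0,"ty": 0,"tz": 0,"twist": 0},{"tx": 0,"ty": 0,"tz": 0,"twist": 0},{"tx": 0,"ty": 0,"tz": 0,"twist": 0},{"tx": 0,"ty": 0,"tz": 0,"twist": 0},{"tx": 0,"ty": 0,"tz": -0.05,"twist": 0},{"tx": 0,"ty": 0,"tz": -0.12,"twist": 0},{"tx": 0,"ty": 0,"tz": -0.2,"twist": 0},{"tx": 0,"ty": 0,"tz": -0.28,"twist": 0}])

```text
t: 4.13
eef_pos: [0.5317, 0.1761, 0.1442]
ee_rot: [3.14, -0.001, -1.914]
force: [-0.3, 0.6, -1.1]
width: 0.0318
gripper_force: 15.0
```

```bash
python3 - <<'E'
from h import *
s=st(); plan([.44,.04,.145]); plan([.44,.04,.010])
E
```

```text
t 4.13 pos [0.5317 0.1761 0.1442] rot [ 3.140e+00 -1.000e-03 -1.914e+00] F [-0.3  0.6 -1.1] w 0.0318 q [ 0.67  0.24 -0.36 -0.   -0.98 -1.01]
plan shares [ 0.636  0.162 -0.003  0.   ]
plan shares [0.636 0.162 0.537 0.   ]
```

Call:
arm_command(commands=[{"tx": 0.09,"ty": 0.02,"tz": 0,"twist": 0},{"tx": 0.2,"ty": 0.05,"tz": 0,"twist": 0},{"tx": 0.32,"ty": 0.08,"tz": 0,"twist": 0},{"tx": 0.44,"ty": 0.11,"tz": 0,"twist": 0},{"tx": 0.55,"ty": 0.14,"tz": 0.05,"twist": 0},{"tx": 0.62,"ty": 0.16,"tz": 0.13,"twist": 0},{"tx": 0.64,"ty": 0.16,"tz": 0.23,"twist": 0},{"tx": 0.64,"ty": 0.16,"tz": 0.33,"twist": 0}])

```text
t: 4.8
eef_pos: [0.4399, 0.0381, 0.0614]
ee_rot: [-3.141, 0.002, -1.915]
force: [0.3, 0.5, -1.0]
width: 0.0315
gripper_force: 15.0
```

Call:
arm_command(commands=[{"tx": 0,"ty": 0,"tz": 0.07,"twist": 0},{"tx": 0,"ty": 0,"tz": 0.12,"twist": 0},{"tx": 0,"ty": 0,"tz": 0.16,"twist": 0},{"tx": 0,"ty": 0,"tz": 0.185,"twist": 0},{"tx": 0,"ty": 0,"tz": 0.2,"twist": 0},{"tx": 0,"ty": 0,"tz": 0.205,"twist": 0},{"tx": 0,"ty": 0,"tz": 0.205,"twist": 0},{"tx": 0,"ty": 0,"tz": 0.205,"twist": 0}])

```text
t: 5.47
eef_pos: [0.4411, 0.0394, 0.0108]
ee_rot: [-3.141, 0.001, -1.914]
force: [0.4, -0.0, -1.0]
width: 0.0319
gripper_force: 15.0
```

Lower a few mm more and release.

Call:
arm_command(commands=[{"tx": 0,"ty": 0,"tz": 0.005,"twist": 0},{"tx": 0,"ty": 0,"tz": 0.01,"twist": 0},{"tx": 0,"ty": 0,"tz": 0.014,"twist": 0},{"tx": 0,"ty": 0,"tz": 0.014,"twist": 0},{"tx": 0,"ty": 0,"tz": 0.014,"twist": 0},{"tx": 0,"ty": 0,"tz": 0.014,"twist": 0},{"tx": 0,"ty": 0,"tz": 0.014,"twist": 0},{"tx": 0,"ty": 0,"tz": 0.014,"twist": 0}])

```text
t: 6.13
eef_pos: [0.4412, 0.0394, 0.0078]
ee_rot: [-3.141, 0.001, -1.913]
force: [-3.8, 0.9, 12.7]
width: 0.0316
gripper_force: 15.0
```

Call:
arm_command(commands=[{"tx": 0,"ty": 0,"tz": 0,"twist": 0},{"tx": 0,"ty": 0,"tz": 0,"twist": 0},{"tx": 0,"ty": 0,"tz": 0,"twist": 0},{"tx": 0,"ty": 0,"tz": -0.05,"twist": 0},{"tx": 0,"ty": 0,"tz": -0.17,"twist": 0},{"tx": 0,"ty": 0,"tz": -0.32,"twist": 0},{"tx": 0,"ty": 0,"tz": -0.48,"twist": 0},{"tx": 0,"ty": 0,"tz": -0.64,"twist": 0}], claw=0.8)

```text
t: 6.8
eef_pos: [0.4401, 0.0388, 0.1685]
ee_rot: [3.141, -0.001, -1.914]
force: [1.3, 1.4, -0.8]
width: 0.0698
gripper_force: 0.0
```

```bash
python3 - <<'E'
from h import *
s=st(); plan([.53,-.16,.25],-90)
f,c=snap('top')
for r in regions_of('outer_lid','top')[:2]: 
    ce,rr=cv2.minEnclosingCircle(cv2.findNonZero(r['region'].astype(np.uint8))); print(r['score'],r['rect'],ce,rr,ray(c,ce,.021))
for r in spot_point('offcut','top')[:4]: print('off',np.round(r['uv']),np.round(ray(c,r['uv'],0),3))
E
```

```text
t 6.8 pos [0.4401 0.0388 0.1685] rot [ 3.141e+00 -1.000e-03 -1.914e+00] F [ 1.3  1.4 -0.8] w 0.0698 q [ 0.54  0.02 -0.56 -0.   -0.99 -0.88]
plan shares [ 0.628 -0.606 -0.326 -0.109]
0.65 [388.9, 210.4, 420.2, 239.9] (402.1596984863281, 223.46334838867188) 14.070951461791992 [ 0.54504641 -0.1550392   0.021     ]
off [160. 257.] [0.446 0.682 0.   ]
off [450. 245.] [ 0.47  -0.322  0.   ]
```

Call:
arm_command(commands=[{"tx": 0.07,"ty": -0.07,"tz": -0.1,"twist": 0},{"tx": 0.16,"ty": -0.17,"tz": -0.2,"twist": 0},{"tx": 0.25,"ty": -0.27,"tz": -0.3,"twist": 0},{"tx": 0.34,"ty": -0.37,"tz": -0.33,"twist": 0},{"tx": 0.43,"ty": -0.47,"tz": -0.33,"twist": 0},{"tx": 0.52,"ty": -0.56,"tz": -0.33,"twist": 0},{"tx": 0.58,"ty": -0.62,"tz": -0.33,"twist": 0},{"tx": 0.6,"ty": -0.64,"tz": -0.33,"twist": 0}])

```text
t: 7.62
eef_pos: [0.5413, -0.1583, 0.2472]
ee_rot: [3.139, -0.001, -1.916]
force: [0.5, 0.4, -0.6]
width: 0.0702
gripper_force: 0.0
```

```bash
python3 - <<'E'
from h import *
s=st(); f,c=snap('wrist','w2.png')
for n,z in [('outer_lid',.021),('inner_lid',.077)]:
  for r in regions_of(n,'wrist')[:2]:
    ce,sz,b=axis(r['region']); print(n,round(r['score'],2),np.round(r['rect']),np.round(ce),np.round(ray(c,ce,z),4))
for r in spot_point('outer_lid','wrist')[:1]: print(r['uv'],ray(c,r['uv'],.013))
for r in spot_point('inner_lid','wrist')[:1]: print(r['uv'],ray(c,r['uv'],.0))
E
```

```text
t 7.62 pos [ 0.5413 -0.1583  0.2472] rot [ 3.139e+00 -1.000e-03 -1.916e+00] F [ 0.5  0.4 -0.6] w 0.0702 q [ 0.06  0.17 -0.2   0.   -1.21 -0.41]
outer_lid 0.74 [265. 154. 358. 244.] [312. 199.] [ 0.5437 -0.1615  0.021 ]
inner_lid 0.98 [303. 195. 324. 217.] [312. 206.] [ 0.5425 -0.164   0.077 ]
[309.6, 197.7] [ 0.54583314 -0.1626521   0.013     ]
[310.1, 197.5] [ 0.54614158 -0.16075138  0.        ]
```

View pics/w2.png

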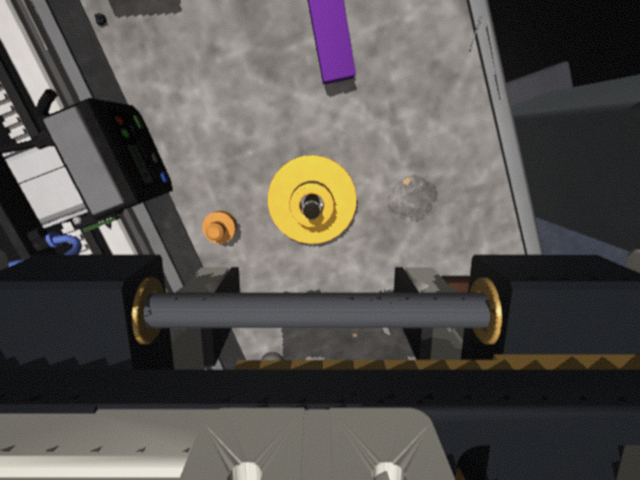

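Wrist view: yellow brim centred at (312,199), black knob top at (312,207). The lids are at about (0.543, -0.162), so I'm descending on the knob.

Call:
arm_command(commands=[{"tx": 0.012,"ty": -0.012,"tz": 0.1,"twist": 0},{"tx": 0.012,"ty": -0.012,"tz": 0.22,"twist": 0},{"tx": 0.012,"ty": -0.012,"tz": 0.36,"twist": 0},{"tx": 0.012,"ty": -0.012,"tz": 0.5,"twist": 0},{"tx": 0.012,"ty": -0.012,"tz": 0.62,"twist": 0},{"tx": 0.012,"ty": -0.012,"tz": 0.71,"twist": 0},{"tx": 0.012,"ty": -0.012,"tz": 0.76,"twist": 0},{"tx": 0.012,"ty": -0.012,"tz": 0.77,"twist": 0}], claw=0.6)

```text
t: 8.53
eef_pos: [0.5408, -0.1584, 0.0544]
ee_rot: [3.137, -0.001, -1.913]
force: [-0.9, -1.3, -0.2]
width: 0.0527
gripper_force: 0.0
```

Call:
arm_command(commands=[{"tx": 0,"ty": 0,"tz": 0,"twist": 0},{"tx": 0,"ty": 0,"tz": 0,"twist": 0},{"tx": 0,"ty": 0,"tz": 0,"twist": 0},{"tx": 0,"ty": 0,"tz": 0,"twist": 0},{"tx": 0,"ty": 0,"tz": 0,"twist": 0},{"tx": 0,"ty": 0,"tz": 0,"twist": 0},{"tx": 0,"ty": 0,"tz": 0,"twist": 0},{"tx": 0,"ty": 0,"tz": 0,"twist": 0}], claw=0, grip_force=35)

```text
t: 9.2
eef_pos: [0.544, -0.1598, 0.0575]
ee_rot: [-3.139, 0.001, -1.913]
force: [2.5, 0.1, 2.8]
width: 0.0155
gripper_force: 35.0
```

Call:
arm_command(commands=[{"tx": 0,"ty": 0,"tz": -0.03,"twist": 0},{"tx": 0,"ty": 0,"tz": -0.08,"twist": 0},{"tx": 0,"ty": 0,"tz": -0.16,"twist": 0},{"tx": 0,"ty": 0,"tz": -0.26,"twist": 0},{"tx": 0,"ty": 0,"tz": -0.38,"twist": 0},{"tx": 0,"ty": 0,"tz": -0.5,"twist": 0},{"tx": 0,"ty": 0,"tz": -0.6,"twist": 0},{"tx": 0,"ty": 0,"tz": -0.66,"twist": 0}])

```text
t: 9.87
eef_pos: [0.5425, -0.1597, 0.2246]
ee_rot: [-3.141, 0.001, -1.914]
force: [0.8, -0.4, -4.3]
width: 0.0151
gripper_force: 35.0
```

```bash
python3 - <<'E'
from h import *
s=st(); plan([.57,.291,.26])
f,c=snap('scene','s2.png')
r=regions_of('outer_lid','scene')
print([(x['score'],np.round(x['rect'])) for x in r[:1]])
f=f[150:350,200:500]; cv2.imwrite('pics/s2.png',cv2.resize(f,None,fx=2.5,fy=2.5)[:,:,::-1])
E
```

```text
t 9.87 pos [ 0.5425 -0.1597  0.2246] rot [-3.141e+00  1.000e-03 -1.914e+00] F [ 0.8 -0.4 -4.3] w 0.0151 q [ 0.06  0.18 -0.24 -0.   -1.15 -0.4 ]
plan shares [-1.735  0.503 -0.142  0.   ]
[(0.7, array([356., 242., 389., 266.]))]
```

View pics/s2.png

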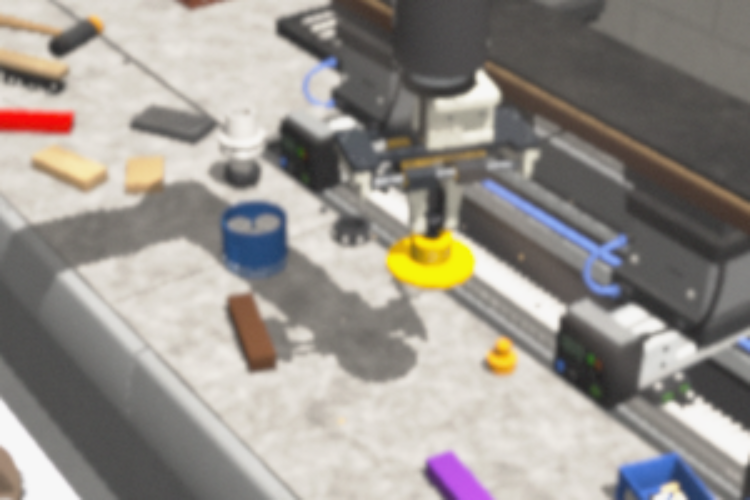

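Scene view: both lids hang level from the knob at crop (430,260). The offcut lies on the worktop at (250,330), clear of the open tin at (253,235). Now moving over to look at the tin.

Call:
arm_command(commands=[{"tx": -0.04,"ty": 0.01,"tz": -0.04,"twist": 0},{"tx": -0.11,"ty": 0.03,"tz": -0.09,"twist": 0},{"tx": -0.21,"ty": 0.06,"tz": -0.14,"twist": 0},{"tx": -0.33,"ty": 0.09,"tz": -0.14,"twist": 0},{"tx": -0.46,"ty": 0.13,"tz": -0.14,"twist": 0},{"tx": -0.59,"ty": 0.17,"tz": -0.14,"twist": 0},{"tx": -0.72,"ty": 0.21,"tz": -0.14,"twist": 0},{"tx": -0.85,"ty": 0.25,"tz": -0.14,"twist": 0}])

```text
t: 10.63
eef_pos: [0.5538, 0.0632, 0.2549]
ee_rot: [3.138, -0.002, -1.914]
force: [-0.1, 0.1, -3.3]
width: 0.015
gripper_force: 35.0
```

Call:
arm_command(commands=[{"tx": -0.13,"ty": 0.04,"tz": 0,"twist": 0},{"tx": -0.26,"ty": 0.08,"tz": 0,"twist": 0},{"tx": -0.39,"ty": 0.12,"tz": 0,"twist": 0},{"tx": -0.52,"ty": 0.16,"tz": 0,"twist": 0},{"tx": -0.64,"ty": 0.2,"tz": 0,"twist": 0},{"tx": -0.75,"ty": 0.22,"tz": 0,"twist": 0},{"tx": -0.83,"ty": 0.24,"tz": 0,"twist": 0},{"tx": -0.87,"ty": 0.25,"tz": 0,"twist": 0}])

```text
t: 11.3
eef_pos: [0.5688, 0.2897, 0.2545]
ee_rot: [3.139, -0.003, -1.912]
force: [0.2, -1.3, -3.9]
width: 0.0148
gripper_force: 35.0
```

```bash
python3 - <<'E'
from h import *
s=st(); f,c=snap('wrist','w3.png')
for r in regions_of('tin','wrist')[:2]: print(r['score'],np.round(r['rect'],1))
for r in spot_point('tin','wrist')[:2]: print(r['uv'],ray(c,r['uv'],0))
E
```

```text
t 11.3 pos [0.5688 0.2897 0.2545] rot [ 3.139e+00 -3.000e-03 -1.912e+00] F [ 0.2 -1.3 -3.9] w 0.0148 q [ 0.78  0.29 -0.03 -0.   -1.26 -1.12]
0.73 [262.   34.5 357.7 138. ]
[310.6, 92.7] [0.535996   0.18403611 0.        ]
```

View pics/w3.png

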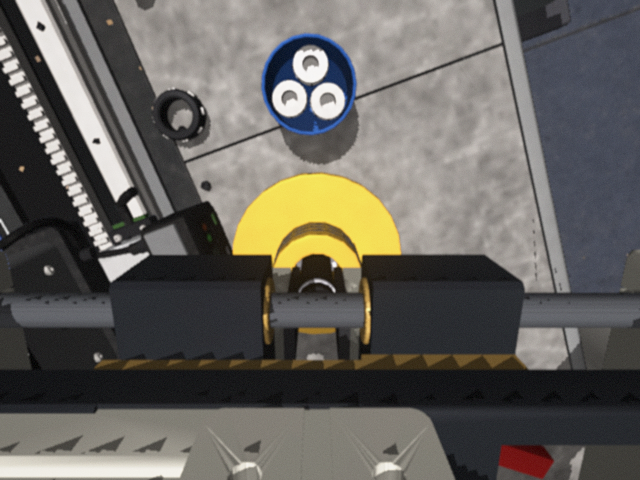

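```bash
cat > fit.py <<'E'
from h import *
from scipy.optimize import minimize
def circ(x,y,r,z):
    a=np.linspace(0,2*np.pi,72); return [(x+r*np.cos(t),y+r*np.sin(t),z) for t in a]
def fit(c,mask,layers,x0,valid=None):
    "IoU fit of the hull of stacked circles (r,z)"
    m=mask.astype(np.float32); v=np.ones_like(m) if valid is None else valid.astype(np.float32)
    def cost(p):
        pts=np.array([proj(c,q) for r,z in layers for q in circ(*p,r,z)],np.float32)
        h=cv2.convexHull(pts); a=np.zeros(m.shape,np.uint8)
        cv2.fillPoly(a,[np.round(h*16).astype(np.int32)],255,cv2.LINE_AA,4); a=a/255.*v; b=m*v
        return 1-np.minimum(a,b).sum()/np.maximum(a,b).sum()
    s=minimize(cost,x0,method='Nelder-Mead',options=dict(initial_simplex=[x0,[x0[0]+.005,x0[1]],[x0[0],x0[1]+.005]],xatol=1e-4))
    return s.x,s.fun
def hull(m):
    n,l,st,_=cv2.connectedComponentsWithStats(m.astype(np.uint8)); k=1+np.argmax(st[1:,4]); o=np.zeros(m.shape,np.uint8)
    cv2.fillPoly(o,[cv2.convexHull(cv2.findNonZero((l==k).astype(np.uint8)))],1); return o
E
cat > f1.py <<'E'
from fit import *
s=st(); f,c=snap('wrist'); hsv=cv2.cvtColor(f,cv2.COLOR_RGB2HSV)
blue=cv2.inRange(hsv,(100,120,30),(130,255,255))>0; blue[200:]=0
print('tin',fit(c,hull(blue),[(.042,.066),(.042,0)],[.533,.18]))
v=np.zeros(blue.shape); v[150:245]=1
yel=cv2.inRange(hsv,(20,100,100),(35,255,255))>0
z=s['eef_pos'][2]-.0365
p,e=fit(c,hull(yel),[(.047,z)],s['eef_pos'][:2],v); psi=s['ee_rot'][2]; d=p-s['eef_pos'][:2]
print('lid',p,e,'in tool x,y',d@[np.cos(psi),np.sin(psi)],d@[np.sin(psi),-np.cos(psi)])
E
python3 f1.py
```

```text
t 11.45 pos [0.569  0.2875 0.2553] rot [ 3.140e+00 -3.000e-03 -1.913e+00] F [ 0.2 -1.3 -3.8] w 0.0152 q [ 0.77  0.28 -0.03 -0.   -1.26 -1.12]
tin (array([0.53710848, 0.18480184]), np.float64(0.04155349152228982))
lid [0.56806658 0.28746608] 0.01668712422946439 in tool x,y 0.00031980735772608657 0.0008545149295671721
```

Call:
arm_command(commands=[{"tx": 0.04,"ty": 0,"tz": 0,"twist": 0},{"tx": 0.12,"ty": -0.01,"tz": 0,"twist": 0},{"tx": 0.22,"ty": -0.01,"tz": 0.05,"twist": 0},{"tx": 0.32,"ty": -0.02,"tz": 0.13,"twist": 0},{"tx": 0.39,"ty": -0.022,"tz": 0.22,"twist": 0},{"tx": 0.42,"ty": -0.022,"tz": 0.3,"twist": 0},{"tx": 0.427,"ty": -0.022,"tz": 0.36,"twist": 0},{"tx": 0.427,"ty": -0.022,"tz": 0.4,"twist": 0}])

```text
t: 12.17
eef_pos: [0.5376, 0.1821, 0.1557]
ee_rot: [3.14, -0.001, -1.916]
force: [0.1, 0.1, -4.4]
width: 0.015
gripper_force: 35.0
```

```bash
cat > f2.py <<'E'
from fit import *
s=st(); f,c=snap('wrist','w4.png'); hsv=cv2.cvtColor(f,cv2.COLOR_RGB2HSV)
v=np.zeros(f.shape[:2]); v[100:245]=1
yel=cv2.inRange(hsv,(20,100,100),(35,255,255))>0
p,e=fit(c,hull(yel),[(.047,s['eef_pos'][2]-.0365)],s['eef_pos'][:2],v); print('lid',p,e)
f,c=snap('scene'); hsv=cv2.cvtColor(f,cv2.COLOR_RGB2HSV)
u,w=np.round(proj(c,[.537,.185,.07])).astype(int)
cr=f[w-50:w+50,u-60:u+60]; cv2.imwrite('pics/s3.png',cv2.resize(cr,None,fx=6,fy=6,interpolation=cv2.INTER_CUBIC)[:,:,::-1])
yel=cv2.inRange(hsv,(20,100,100),(35,255,255))>0; blue=cv2.inRange(hsv,(100,120,30),(130,255,255))>0
for n,m in(('y',yel),('b',blue)):
    m=m.copy(); m[:w-50]=0;m[w+50:]=0;m[:,:u-50]=0;m[:,u+50:]=0
    print(n,cv2.boundingRect(cv2.findNonZero(m.astype(np.uint8))))
E
python3 f2.py
```

```text
t 12.17 pos [0.5376 0.1821 0.1557] rot [ 3.140e+00 -1.000e-03 -1.916e+00] F [ 0.1  0.1 -4.4] w 0.015 q [ 0.67  0.24 -0.33 -0.   -1.01 -1.02]
lid [0.53687927 0.18191256] 0.014551452874120185
y (286, 186, 31, 47)
b (290, 215, 24, 42)
```

View pics/s3.png

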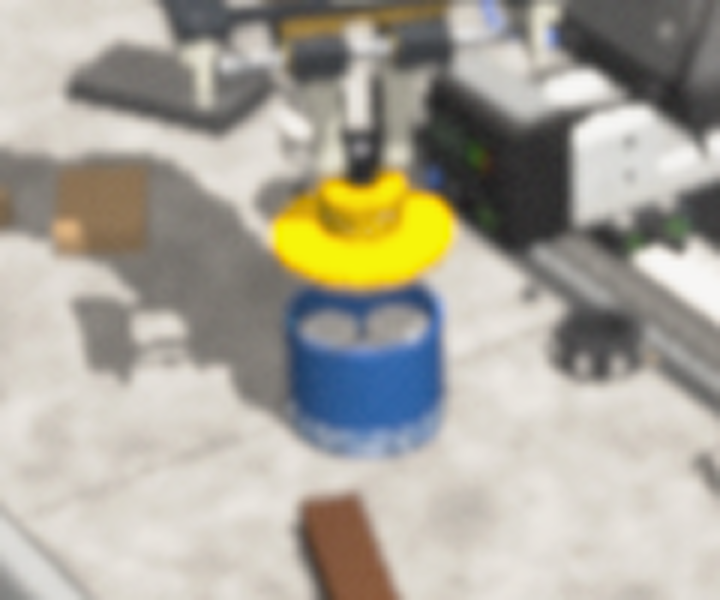

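Scene crop: the lids hang level and centred over the open tin (lid column 363, tin column 365). I'm lowering slowly.

Call:
arm_command(commands=[{"tx": -0.006,"ty": 0.002,"tz": 0.03,"twist": 0},{"tx": -0.006,"ty": 0.002,"tz": 0.05,"twist": 0},{"tx": -0.006,"ty": 0.002,"tz": 0.07,"twist": 0},{"tx": -0.006,"ty": 0.002,"tz": 0.085,"twist": 0},{"tx": -0.006,"ty": 0.002,"tz": 0.1,"twist": 0},{"tx": -0.006,"ty": 0.002,"tz": 0.11,"twist": 0},{"tx": -0.006,"ty": 0.002,"tz": 0.12,"twist": 0},{"tx": -0.006,"ty": 0.002,"tz": 0.13,"twist": 0}])

```text
t: 12.93
eef_pos: [0.5391, 0.1866, 0.1242]
ee_rot: [-3.141, 0.0, -1.914]
force: [-0.2, -0.0, -3.6]
width: 0.0148
gripper_force: 35.0
```

Call:
arm_command(commands=[{"tx": 0,"ty": 0,"tz": 0.004,"twist": 0},{"tx": 0,"ty": 0,"tz": 0.008,"twist": 0},{"tx": 0,"ty": 0,"tz": 0.012,"twist": 0},{"tx": 0,"ty": 0,"tz": 0.016,"twist": 0},{"tx": 0,"ty": 0,"tz": 0.02,"twist": 0},{"tx": 0,"ty": 0,"tz": 0.022,"twist": 0},{"tx": 0,"ty": 0,"tz": 0.024,"twist": 0},{"tx": 0,"ty": 0,"tz": 0.024,"twist": 0}])

```text
t: 13.6
eef_pos: [0.539, 0.1865, 0.1182]
ee_rot: [3.142, -0.0, -1.914]
force: [0.0, 0.7, -4.2]
width: 0.0148
gripper_force: 35.0
```

Call:
arm_command(commands=[{"tx": 0.003,"ty": 0.001,"tz": 0.002,"twist": 0},{"tx": 0.006,"ty": 0.002,"tz": 0.006,"twist": 0},{"tx": 0.006,"ty": 0.002,"tz": 0.01,"twist": 0},{"tx": 0.006,"ty": 0.002,"tz": 0.014,"twist": 0},{"tx": 0.006,"ty": 0.002,"tz": 0.018,"twist": 0},{"tx": 0.006,"ty": 0.002,"tz": 0.02,"twist": 0},{"tx": 0.006,"ty": 0.002,"tz": 0.02,"twist": 0},{"tx": 0.006,"ty": 0.002,"tz": 0.02,"twist": 0}])

```text
t: 14.27
eef_pos: [0.5381, 0.1852, 0.1132]
ee_rot: [3.142, -0.0, -1.914]
force: [0.3, -1.0, -4.5]
width: 0.0146
gripper_force: 35.0
```

No contact yet, and home is expected at about 0.1115.

Call:
arm_command(commands=[{"tx": 0,"ty": 0,"tz": 0.002,"twist": 0},{"tx": 0,"ty": 0,"tz": 0.004,"twist": 0},{"tx": 0,"ty": 0,"tz": 0.006,"twist": 0},{"tx": 0,"ty": 0,"tz": 0.008,"twist": 0},{"tx": 0,"ty": 0,"tz": 0.01,"twist": 0},{"tx": 0,"ty": 0,"tz": 0.01,"twist": 0},{"tx": 0,"ty": 0,"tz": 0.01,"twist": 0},{"tx": 0,"ty": 0,"tz": 0.01,"twist": 0}])

```text
t: 14.93
eef_pos: [0.5384, 0.1852, 0.1114]
ee_rot: [-3.141, 0.0, -1.914]
force: [0.3, -2.5, 3.8]
width: 0.0148
gripper_force: 35.0
```

Call:
arm_command(commands=[{"tx": 0,"ty": 0,"tz": 0.002,"twist": 0},{"tx": 0,"ty": 0,"tz": 0.004,"twist": 0},{"tx": 0,"ty": 0,"tz": 0.004,"twist": 0},{"tx": 0,"ty": 0,"tz": 0.004,"twist": 0},{"tx": 0,"ty": 0,"tz": 0.004,"twist": 0},{"tx": 0,"ty": 0,"tz": 0.004,"twist": 0},{"tx": 0,"ty": 0,"tz": 0.004,"twist": 0},{"tx": 0,"ty": 0,"tz": 0.004,"twist": 0}])

```text
t: 15.6
eef_pos: [0.5385, 0.1852, 0.1113]
ee_rot: [-3.14, 0.001, -1.913]
force: [-3.7, -3.4, 12.5]
width: 0.0146
gripper_force: 35.0
```

Call:
arm_command(commands=[{"tx": 0,"ty": 0,"tz": 0,"twist": 0},{"tx": 0,"ty": 0,"tz": 0,"twist": 0},{"tx": 0,"ty": 0,"tz": 0,"twist": 0},{"tx": 0,"ty": 0,"tz": 0,"twist": 0},{"tx": 0,"ty": 0,"tz": 0,"twist": 0},{"tx": 0,"ty": 0,"tz": -0.02,"twist": 0},{"tx": 0,"ty": 0,"tz": -0.06,"twist": 0},{"tx": 0,"ty": 0,"tz": -0.1,"twist": 0}], claw=0.8)

```text
t: 16.27
eef_pos: [0.5381, 0.1852, 0.1356]
ee_rot: [3.141, -0.001, -1.914]
force: [-0.0, 0.3, -0.1]
width: 0.0626
gripper_force: 0.0
```

```bash
cat > f3.py <<'E'
from fit import *
s=st(); f,c=snap('wrist','w5.png'); hsv=cv2.cvtColor(f,cv2.COLOR_RGB2HSV)
v=np.zeros(f.shape[:2]); v[60:245]=1
yel=cv2.inRange(hsv,(20,100,100),(35,255,255))>0
p,e=fit(c,hull(yel),[(.047,.075)],s['eef_pos'][:2],v); print('lid',p,e); plan([*p,.08])
for r in spot_point('outer_lid','wrist')[:1]: print(r['uv'],ray(c,r['uv'],.067))
f,c=snap('scene'); u,w=np.round(proj(c,[.537,.185,.07])).astype(int)
cr=f[w-50:w+50,u-60:u+60]; cv2.imwrite('pics/s4.png',cv2.resize(cr,None,fx=6,fy=6,interpolation=cv2.INTER_CUBIC)[:,:,::-1])
E
python3 f3.py
```

```text
t 16.27 pos [0.5381 0.1852 0.1356] rot [ 3.141e+00 -1.000e-03 -1.914e+00] F [-0.   0.3 -0.1] w 0.0626 q [ 0.68  0.26 -0.35  0.   -0.96 -1.02]
lid [0.53744539 0.18529763] 0.016099728864175766
plan shares [0.005 0.006 0.233 0.   ]
[315.0, 242.7] [0.53794438 0.18469154 0.067     ]
```

View pics/s4.png

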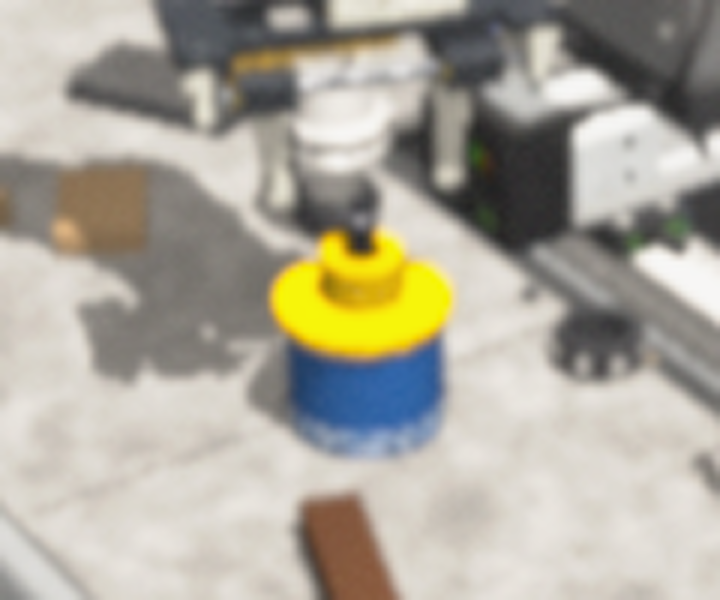

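Scene crop: the nested lids sit level and home on the tin, with the fingers open above. Next I grasp the neck.

Call:
arm_command(commands=[{"tx": 0.003,"ty": 0.006,"tz": 0.03,"twist": 0},{"tx": 0.003,"ty": 0.006,"tz": 0.07,"twist": 0},{"tx": 0.003,"ty": 0.006,"tz": 0.11,"twist": 0},{"tx": 0.003,"ty": 0.006,"tz": 0.15,"twist": 0},{"tx": 0.003,"ty": 0.006,"tz": 0.18,"twist": 0},{"tx": 0.003,"ty": 0.006,"tz": 0.2,"twist": 0},{"tx": 0.003,"ty": 0.006,"tz": 0.21,"twist": 0},{"tx": 0.003,"ty": 0.006,"tz": 0.21,"twist": 0}])

```text
t: 17.08
eef_pos: [0.5361, 0.1848, 0.0814]
ee_rot: [3.141, -0.001, -1.914]
force: [0.2, 0.7, 0.1]
width: 0.0703
gripper_force: 0.0
```

Call:
arm_command(commands=[{"tx": 0,"ty": 0,"tz": 0,"twist": 0},{"tx": 0,"ty": 0,"tz": 0,"twist": 0},{"tx": 0,"ty": 0,"tz": 0,"twist": 0},{"tx": 0,"ty": 0,"tz": 0,"twist": 0},{"tx": 0,"ty": 0,"tz": 0,"twist": 0},{"tx": 0,"ty": 0,"tz": 0,"twist": 0},{"tx": 0,"ty": 0,"tz": 0,"twist": 0},{"tx": 0,"ty": 0,"tz": 0,"twist": 0}], claw=0.35, grip_force=15)

```text
t: 17.75
eef_pos: [0.5367, 0.1852, 0.0827]
ee_rot: [-3.141, 0.001, -1.914]
force: [0.2, 1.3, 3.3]
width: 0.0438
gripper_force: 15.0
```

Call:
arm_command(commands=[{"tx": 0,"ty": 0,"tz": -0.01,"twist": 0},{"tx": 0,"ty": 0,"tz": -0.02,"twist": 0},{"tx": 0,"ty": 0,"tz": -0.035,"twist": 0},{"tx": 0,"ty": 0,"tz": -0.05,"twist": 0},{"tx": 0,"ty": 0,"tz": -0.07,"twist": 0},{"tx": 0,"ty": 0,"tz": -0.095,"twist": 0},{"tx": 0,"ty": 0,"tz": -0.12,"twist": 0},{"tx": 0,"ty": 0,"tz": -0.15,"twist": 0}])

```text
t: 18.42
eef_pos: [0.5363, 0.185, 0.1205]
ee_rot: [3.142, -0.0, -1.914]
force: [-0.5, -0.4, -1.2]
width: 0.0433
gripper_force: 15.0
```

Call:
arm_command(commands=[{"tx": 0,"ty": 0,"tz": -0.04,"twist": 0},{"tx": 0,"ty": 0,"tz": -0.09,"twist": 0},{"tx": 0,"ty": 0,"tz": -0.15,"twist": 0},{"tx": 0,"ty": 0,"tz": -0.22,"twist": 0},{"tx": 0,"ty": 0,"tz": -0.29,"twist": 0},{"tx": 0,"ty": 0,"tz": -0.35,"twist": 0},{"tx": 0,"ty": 0,"tz": -0.39,"twist": 0},{"tx": 0,"ty": 0,"tz": -0.41,"twist": 0}])

```text
t: 19.08
eef_pos: [0.5369, 0.1853, 0.2245]
ee_rot: [-3.14, 0.002, -1.914]
force: [0.1, 0.3, -1.8]
width: 0.0437
gripper_force: 15.0
```

```bash
python3 - <<'E'
from h import *
st()
f,c=snap('scene'); u,w=np.round(proj(c,[.537,.185,.12])).astype(int)
cr=f[w-60:w+60,u-70:u+70]; cv2.imwrite('pics/s5.png',cv2.resize(cr,None,fx=5,fy=5,interpolation=cv2.INTER_CUBIC)[:,:,::-1])
E
```

```text
t 19.08 pos [0.5369 0.1853 0.2245] rot [-3.140e+00  2.000e-03 -1.914e+00] F [ 0.1  0.3 -1.8] w 0.0437 q [ 0.68  0.18 -0.23  0.   -1.15 -1.02]
```

View pics/s5.png

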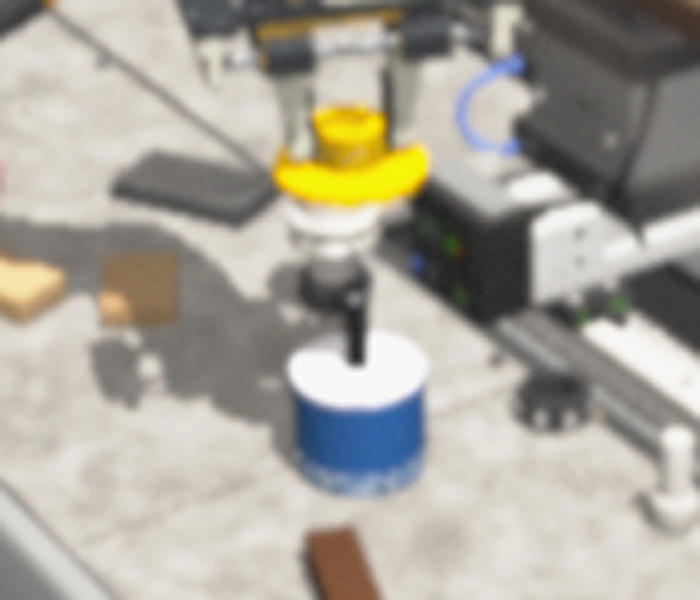

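Scene crop: the yellow lid is held level about 14 cm up, and the inner lid with its knob sits flat on the tin. I'm letting it settle, then handing in.

Call:
arm_command(commands=[{"tx": 0,"ty": 0,"tz": 0,"twist": 0},{"tx": 0,"ty": 0,"tz": 0,"twist": 0},{"tx": 0,"ty": 0,"tz": 0,"twist": 0},{"tx": 0,"ty": 0,"tz": 0,"twist": 0},{"tx": 0,"ty": 0,"tz": 0,"twist": 0},{"tx": 0,"ty": 0,"tz": 0,"twist": 0},{"tx": 0,"ty": 0,"tz": 0,"twist": 0},{"tx": 0,"ty": 0,"tz": 0,"twist": 0}])

```text
t: 19.8
eef_pos: [0.5364, 0.1851, 0.2222]
ee_rot: [3.142, -0.0, -1.914]
force: [0.1, 0.2, -1.0]
width: 0.0434
gripper_force: 15.0
```

```bash
python3 -c "
from station import *
print(job_done())"
```

```text
the job is handed in; nothing more can be done
None
```

I've handed the job in at about 20 s: the offcut is on the worktop clear of the tin, the inner lid is home on the tin, and the gripper is holding the outer lid level about 14 cm above where it sat.

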